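Put a printing block back in its own spring-held bay

TASK

Put the loose wooden printing block with the raised triangle back into the rack bay that is labelled with a triangle. It belongs flat, with its handle end at the open front: bring it in over the sill, press it back gently against the spring plate inside, set it down flat on the bay floor behind the sill and let go, so that the spring holds it against the sill. Leave the other printing block, the jar and the cup where they are.

Things in the scene. Friction and masses are not known exactly. Their poses are not given: they have to be found in the camera images.
- block: Loose wooden printing block 120 x 62 x 30 mm (x, y, z), lying flat, about 0.18 kg, a 3 mm raised triangle on top. Upright handle near its -x end: 24 x 20 x 40 mm (x, y, z), from 30 to 70 mm above the underside, its axis 35 mm from the block's centre. Origin: centre of the underside; x runs from handle end to plain end, z up.
- block_grip (a point): Point inside the loose block's handle at which to grip it, 35 mm from the block's centre towards -x, 56 mm above its underside; axes as the block's. Grip across the handle's 20 mm (the block's y).
- tri_seat (a point): Where the loose block's origin belongs: on the floor of the triangle bay, 20 mm above the table, on its centre line, 60 mm behind the sill's inner face; x points into the bay, away from the open front, z up. The rack has three like bays side by side, 100 mm apart, in any order; a raised label lies on top of each (55 mm) and on the apron before it (34 mm).
- tri_sill (a point): Middle of the top of the triangle bay's sill, a fixed bar across the bay's open front, 8 mm thick, 10 mm higher than the bay floor; axes as the seat's. Bay inside: 68 mm wide. Beside and behind the sill the cheeks are 26 mm high for the first 50 mm of the bay, open above. A flat apron 6 mm thick reaches 45 mm out before the sill.
- tri_roof (a point): Middle of the lower front edge of the bay's roof, 92 mm above the bay floor, 18 mm before the seat; axes as the seat's. From here inwards the bay is roofed, and an upper pigeonhole stands on it, front flush, up to 175 mm above the bay floor: over the seated handle a tool pointing straight down meets it; one leaning 25 to 45 degrees, its body back towards the open front, is clear.
- tri: The triangle bay, 84 mm wide, 181 mm high; origin under the sill's front face, 14 mm above the table; axes as the seat's. A sprung plate meets the block's plain end 8 mm short of the seat and pushes back with 3 N, rising to 6 N when 13 mm in, where it stops hard. The block passes down behind the sill only in the last 4 mm before that stop: feel for it, then ease off 1 to 2 mm.
- disc_seat (a point): The same point as the seat, in the bay labelled with a disc, which holds its own printing block.
- bar_seat (a point): The same point as the seat, in the bay labelled with a bar, which is empty.
- discblock: Bystander: second printing block of the same size and form, with a raised disc, at rest in its bay. Origin: centre of the underside.
- jar: Bystander: closed paint jar, radius 34 mm, 85 mm high, standing. Origin: centre of the underside.
- cup: Bystander: red plastic cup, rim radius 40 mm, 100 mm high, standing. Origin: centre of the underside.
Mind the look-alikes: they are no part of the job. Leave any purple look-alike of the block alone.

How it is judged:
At the end, for the whole second after the job is handed in: The triangle block rests, released and still, in the triangle bay: within 5 mm of its seat along, 6 mm across, 4 mm in height, flat (0.06 rad), in line (0.1 rad), handle to the front. Disc block moved under 10 mm, jar and cup under 20 mm (x of block in the frame of tri_seat between -0.005 and 0.006 m and y of block in the frame of tri_seat between -0.006 and 0.006 m and z of block in the frame of tri_seat between -0.004 and 0.004 m and x of block_grip in the frame of tri_seat below -0.02 m and angle between block's own z axis and vertical below 0.06 rad and angle between the x axis of block and the x axis of tri_seat, either way round below 0.1 rad and linear speed of block below 0.02 m/s and distance of discblock from where it was at the start of the episode below 0.01 m and distance of each of jar, cup from where it was at the start of the episode below 0.02 m); the robot touches nothing.
It fails at once if the block is forced against the triangle bay with more than 80 N in all (contact force between block and tri above 80 N).
It fails at once if the other printing block is disturbed (moved 10 mm) (distance of discblock from where it was at the start of the episode above 0.01 m).
It fails at once if the jar or the cup is disturbed (moved 20 mm) (distance of any of jar, cup from where it was at the start of the episode above 0.02 m).
It also fails if it takes over 64 s, if anything falls off the work surface, if the arm or the gripper's body presses on something with over 40 N, if the wrist force passes 120 N, or if a joint passes its speed limit or range.

ROBOT

A 6-joint arm with a two-finger parallel gripper is mounted at the origin on the work surface. World frame = base frame: x ahead of the robot, y to its left, z up, the work surface at z = 0. Lengths are in m, angles in rad, forces in N, time in s.
With the tool pointing down it reaches from about 0.375 to 0.975 m from the base axis. Payload 3.8 kg.
Tool frame: the origin (TCP) lies between the finger pads, 19 mm behind the fingertips; this is the grasp point; z points along the fingers, y is the line along which they close (so a half turn about z gives the same grasp; the last joint's range is limited). The gripper opens to 88 mm and grips with 3 to 60 N. Pads are 18 mm wide; open, the fingers measure 123 mm over their backs; the gripper's body (75 mm by 187 mm) begins 45 mm behind the grasp point.
Start: joints at [-1.301, 0.264, 1.604, -0, 1.274, -0.037], TCP at [0.204, -0.643, 0.257] pointing down, gripper open.
Joint ranges: [-2.63, 2.63], [-0.94, 2.18], [0.31, 2.57], [-1.31, 4.45], [0, 2.66], [-2.55, 2.55]. Speed limits (rad/s): [2.57, 2.57, 3.14, 3.14, 3.14, 3.14].

INTERFACE

Orientations are given as a rotation vector (axis times angle).
In Python, from cell import manip, inverse_kinematics, cams, order gives the robot as it stands. Calls block until the motion is done:
- manip.move_pose(position, orientation): joint-space move of the TCP to a pose.
- manip.move_linear(position, rate=0.15, rot=None): straight line of the TCP; rot=None keeps the orientation; rate is the mean speed in m/s.
- manip.set_joints(angles): joint-space move.
- manip.set_gripper(opening, force=None): finger opening in m; force is the grip in N (None keeps the last); returns when the fingers have stopped.
- manip.dwell(seconds).
- inverse_kinematics(position, orientation): joint angles nearest the present ones, or None.
- manip.state(): the state.
- cams.capture(name): name is "side" or "top" or "wrist"; returns a dict with "image" (400x640x3 uint8, blue, green, red), "z_map" (400x640 float32, m along the optical axis (not along the pixel's ray), 0 where there is no reading), "intrinsics" (3x3 intrinsics, pixels), "position" and "orientation" of the camera in the world; the wrist camera has in their place "T_tool_cam" (4x4, takes a point from camera to tool coordinates, whose origin is the TCP and whose axes are the flange's). Camera axes: x right, y down, z forward; pixel columns grow to the right and rows downward; lengths in m; the calibration is good to about 2 mm. The wrist camera is an equidistant fisheye: a pixel r from the principal point sees the ray r / f radians off the axis. A picture is of the moment at which its call begins: read the wrist's pose just before it.
A pose or a line that the arm cannot do raises manip.IKError and nothing moves.
- order.close_job(): hands the job in; it is judged then, once.
The state is a dict: "clock": time; "joint_pos": joint angles; "joint_velocities": joint speeds; "tau": joint torques, N m; "tool_pos": TCP position; "tcp_rot": TCP orientation; "contact_force": force on the tool from outside, world axes, zero at the start; "moment": the same for the moment, N m; "gripper_width": finger opening in m; "grasp_force": force on a finger pad.
Only numpy, scipy, OpenCV 4.12 (cv2) and the standard library are available. Lean on these libraries where they do the work, as an engineer would, in place of code of your own. Each camera call takes 0.05 s, during which the arm holds its last target. There are 200 camera calls.

## Working session

There is one attempt and no reset: what is moved stays moved. The work goes in short steps, each a Python script; the robot and the scene stay as the last script left them, time stands still between calls to the robot, and variables do not carry over. Pictures are saved under pics/ and viewed, at most 10 in all, crops included, and the job is handed in when it is done.

```bash
ls; mkdir -p pics
cat > h.py <<'E'
import numpy as np, cv2
from cell import manip, inverse_kinematics, cams, order
from scipy.spatial.transform import Rotation as R
E
python3 - <<'E'
from h import *
for n in ("top","side"):
    c=cams.capture(n); cv2.imwrite(f"pics/{n}0.png",c["image"]); np.savez(f"{n}0.npz",**c)
    print(n,c["position"],c["orientation"],c["intrinsics"].tolist(),c["image"].shape)
s=manip.state(); print(s["clock"],s["tool_pos"],s["tcp_rot"],s["contact_force"])
E
```

```text
pics
top [0.50343274 0.02798005 1.10881088] [-2.15796201  2.14032998 -0.18902766] [[407.1212182728061, 0.0, 326.13699328857314], [0.0, 407.1212182728061, 197.00682211478372], [0.0, 0.0, 1.0]] (400, 640, 3)
side [ 0.57926273 -0.61417846  0.81110817] [-2.39850721  0.18310701 -0.05123084] [[361.07464730853934, 0.0, 324.37061412785073], [0.0, 361.07464730853934, 203.46436451090744], [0.0, 0.0, 1.0]] (400, 640, 3)
0.1 [ 0.20369765 -0.64290562  0.2562067 ] [-3.10272523e+00 -4.79696531e-01  3.33914990e-04] [ 0.03119372 -0.34175956  0.90545326]
```

View pics/top0.png

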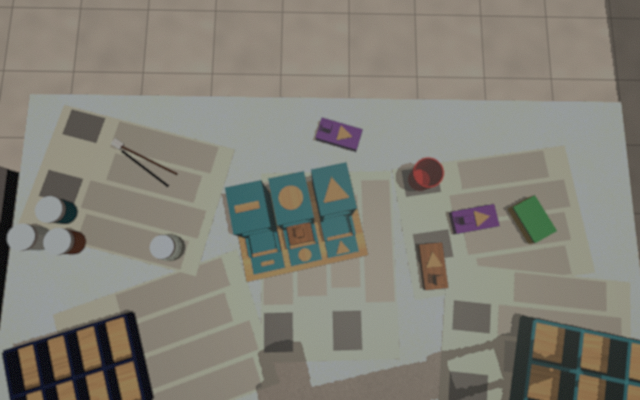

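View pics/side0.png

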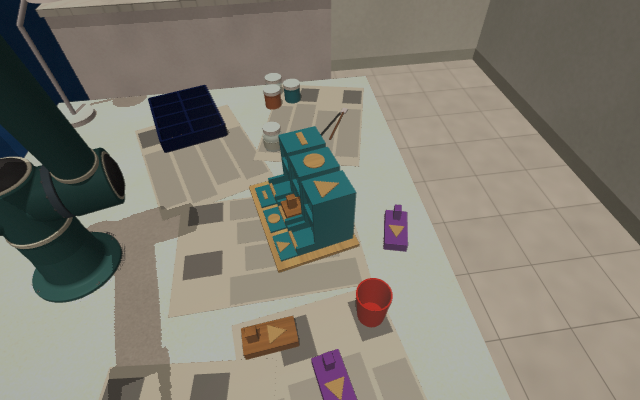

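The top view shows the loose brown block at about (432,265), with its handle end down the image at (433,280). The triangle bay is the right-hand bay of the rack: roof label (334,190), apron label (341,247). The disc block is in the middle bay. The purple look-alikes are at (339,134) and (474,218), and the cup is at (428,172). I'll enlarge both areas next.

```bash
cat >> h.py <<'E'
def world(c,px,z=None):
    "pixels -> world, with depth map or at given world height z (static cameras)"
    px=np.atleast_2d(px).astype(float); K=c["intrinsics"]; Rm=R.from_rotvec(c["orientation"]).as_matrix()
    ray=np.c_[(px-[K[0,2],K[1,2]])/K[0,0],np.ones(len(px))]@Rm.T; p=c["position"]
    if z is None: t=c["z_map"][px[:,1].round().astype(int),px[:,0].round().astype(int)]
    else: t=(z-p[2])/ray[:,2]
    return p+ray*t[:,None]
def cloud(c,box):
    x0,y0,x1,y1=box; u,v=np.meshgrid(np.arange(x0,x1),np.arange(y0,y1)); px=np.c_[u.ravel(),v.ravel()]
    ok=c["z_map"][px[:,1],px[:,0]]>0; return px[ok],world(c,px[ok])
E
python3 - <<'E'
from h import *
t=np.load("top0.npz");s=np.load("side0.npz")
def crop(c,b,k):
    x0,y0,x1,y1=b; return cv2.resize(np.ascontiguousarray(c["image"][y0:y1,x0:x1]),None,fx=k,fy=k,interpolation=cv2.INTER_CUBIC)
a=crop(t,(220,160,370,285),5); b=crop(t,(395,230,465,300),5)  # 750x625
a=crop(t,(220,165,370,280),5)
cv2.imwrite("pics/rack.png",a)
z=np.zeros((600,780,3),np.uint8)
z[:350,:350]=b; q=crop(s,(230,305,310,370),5); z[:325,355:755]=q
z[360:600,:500]=crop(s,(255,215,355,263),5)
cv2.imwrite("pics/blk.png",z)
for n,c,b in (("top",t,(415,235,452,295)),("side",s,(235,310,305,362)),):
    px,P=cloud(c,b); im=c["image"][px[:,1],px[:,0]].astype(int)
    m=(im[:,2]-im[:,0]>40)
    for lo,hi in((.02,.028),(.028,.038),(.06,.08)):
        k=m&(P[:,2]>lo)&(P[:,2]<hi)
        if k.sum()>4:
            r=cv2.minAreaRect((P[k,:2]*1000).astype(np.float32)); print(n,lo,k.sum(),P[k].mean(0).round(4),P[k,2].std().round(4),r)
E
```

```text
top 0.02 65 [ 0.4974 -0.2718  0.0272] 0.0007 ((492.0412292480469, -276.2818603515625), (111.86780548095703, 58.09036636352539), 6.502894401550293)
top 0.028 761 [ 0.5007 -0.2744  0.0313] 0.002 ((493.5185546875, -275.21441650390625), (116.37659454345703, 59.57964324951172), 5.441134452819824)
top 0.06 74 [ 0.4566 -0.2803  0.0704] 0.0022 ((457.0224304199219, -280.73712158203125), (22.551929473876953, 20.05425453186035), 3.0307698249816895)
side 0.02 110 [ 0.4976 -0.3016  0.0247] 0.0026 ((493.78411865234375, -279.9534606933594), (117.48239135742188, 59.48896026611328), 6.662489414215088)
side 0.028 1291 [ 0.4991 -0.2802  0.0314] 0.0018 ((494.34783935546875, -277.3531799316406), (119.54873657226562, 62.91727066040039), 5.917399883270264)
side 0.06 121 [ 0.4602 -0.283   0.0699] 0.0026 ((460.2100524902344, -281.4598388671875), (23.05166244506836, 20.47338104248047), 2.987203598022461)
```

View pics/rack.png

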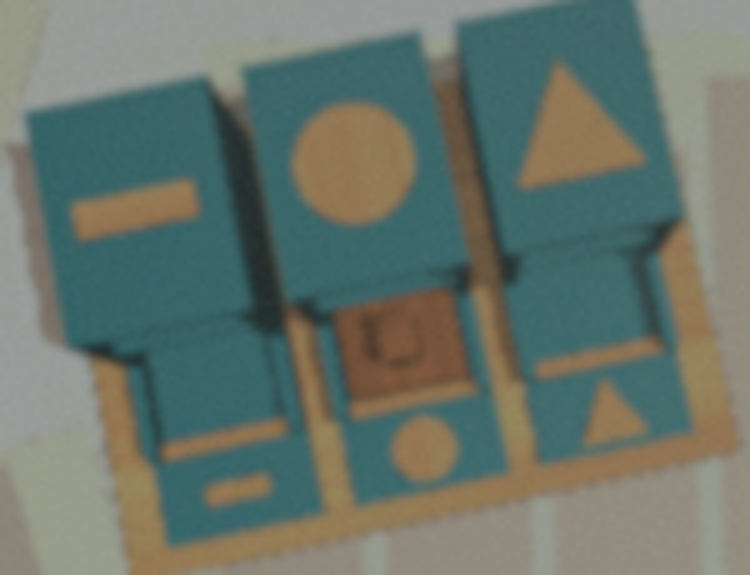

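View pics/blk.png

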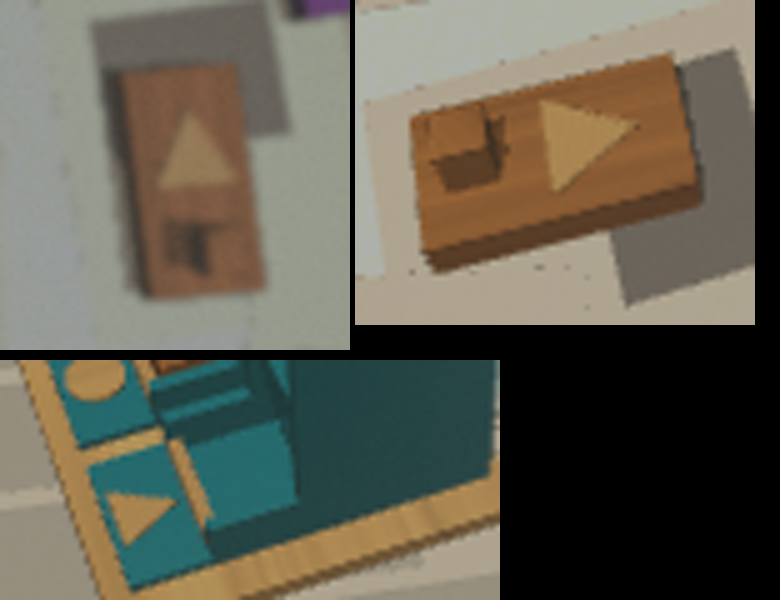

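The crops show the triangle bay's sill in the top view from (537,367) to (662,352) in crop pixels, and in the side crop from about (168,440) to (214,522). Next I compute the bay frame from both views.

Run:
```python
from h import *
t=np.load("top0.npz");s=np.load("side0.npz")
f=lambda p,o:(np.array(p,float)+.5)/5-.5+o
S=f([(537,367),(658,340),(662,352),(540,377)],[220,165]); A=f([(540,463),(692,430)],[220,165])
W=world(t,S,.030); print("top sill",W.round(4).tolist(),W.mean(0)); print("apron front",world(t,A,.02).round(4).tolist())
Ss=f([(168,80),(182,80),(214,158),(208,168)],[255,215]); W=world(s,Ss,.030); print("side sill",W.round(4).tolist(),W.mean(0))
print("depth z top",world(t,S.mean(0)),"side",world(s,Ss.mean(0)))
def blob(c,b,zz,name):
    px,P=cloud(c,b); im=c["image"][px[:,1],px[:,0]].astype(int); tan=im[:,2]-im[:,0]>25
    for lo,hi in zz:
        k=(P[:,2]>lo)&(P[:,2]<hi); 
        r=cv2.minAreaRect((P[k,:2]*1000).astype(np.float32)); kt=k&tan
        print(name,lo,k.sum(),np.median(P[k],0).round(4),r,"tan",kt.sum(),P[kt].mean(0).round(4), px[kt].mean(0))
blob(t,(311,160,362,222),[(.18,.21)],"toproof")
blob(s,(298,165,362,235),[(.18,.21)],"sideroof")
blob(t,(334,240,352,256),[(.01,.028)],"top apronlabel")
blob(s,(275,236,292,258),[(.01,.028)],"side apronlabel")
# disc bay front for yaw
for p in ([(168,545),(692,430)],): print("yaw line apron", world(t,f(p,[220,165]),.02))
px,P=cloud(t,(318,205,362,245))
k=(P[:,2]>.014)&(P[:,2]<.06); print(np.histogram(P[k,2],bins=np.arange(.014,.062,.003)))
for n,b,c in (("cup",(405,150,450,195),t),):
    px,P=cloud(c,b); k=P[:,2]>.03; print(n,P[k].mean(0),P[k].max(0),P[k].min(0))
```

```text
top sill [[0.5636, 0.0043, 0.03], [0.5783, -0.0597, 0.03], [0.572, -0.0618, 0.03], [0.5583, 0.0027, 0.03]] [ 0.56805643 -0.02861033  0.03      ]
apron front [[0.5135, 0.0022, 0.02], [0.5314, -0.0785, 0.02]]
side sill [[0.5596, 0.0048, 0.03], [0.5672, 0.0036, 0.03], [0.5795, -0.0511, 0.03], [0.5757, -0.057, 0.03]] [ 0.57047366 -0.02495127  0.03      ]
depth z top [[ 0.56774889 -0.0283014   0.03492675]] side [[ 0.57060551 -0.02526569  0.02966521]]
toproof 0.18 1803 [ 0.6638 -0.0051  0.1958] ((663.7403564453125, 4.3082275390625), (110.35142517089844, 107.09979248046875), 12.60903549194336) tan 304 [ 0.6582 -0.008   0.1983] [334.35526316 192.09868421]
sideroof 0.18 1827 [ 0.6611 -0.0008  0.1959] ((662.97705078125, 19.580322265625), (110.91346740722656, 143.66937255859375), 12.545370101928711) tan 252 [0.6577 0.0019 0.199 ] [322.79365079 183.47619048]
top apronlabel 0.01 285 [ 0.5383 -0.036   0.0212] ((539.4048461914062, -37.33067321777344), (39.779666900634766, 45.79407501220703), 0.39987388253211975) tan 98 [ 0.5344 -0.0381  0.0219] [342.84693878 249.34693878]
side apronlabel 0.01 370 [ 0.5412 -0.0401  0.0214] ((541.0729370117188, -39.26985168457031), (73.49649810791016, 44.32996368408203), 85.19332885742188) tan 105 [ 0.5341 -0.0419  0.0215] [280.32380952 247.45714286]
yaw line apron [[ 0.46966084  0.19699089  0.02      ]
 [ 0.53140708 -0.07847149  0.02      ]]
(array([197, 276, 338,  77,  27,  49,  16,   4,   4,  17,  61,  47,   4,
         1,   1]), array([0.014, 0.017, 0.02 , 0.023, 0.026, 0.029, 0.032, 0.035, 0.038,
       0.041, 0.044, 0.047, 0.05 , 0.053, 0.056, 0.059]))
cup [ 0.73185398 -0.25719153  0.07423858] [ 0.76621476 -0.21252813  0.10610517] [ 0.68924303 -0.29185511  0.03019727]
```

Block and bay agree between the two views to within about 3 mm, and the heights match: roof 0.196, sill about 0.03, handle top 0.070. I take block yaw 6° with the grip at (0.4586,-0.281), and bay yaw 12.6° with the sill middle at (0.5693,-0.0278). Now I'll grasp with a 38° lean.

```bash
cat >> h.py <<'E'
LEAN=np.radians(38); YB=np.radians(12.6); EX=np.array([np.cos(YB),np.sin(YB),0]); EY=np.array([-EX[1],EX[0],0]); EZ=np.array([0,0,1.])
SILL=np.array([.5693,-.0278,.030]); SEAT=SILL+64*EX/1000-[0,0,.010]
def orient(yaw,flip,lean=LEAN):
    ex=np.array([np.cos(yaw),np.sin(yaw),0]); ey=np.array([-ex[1],ex[0],0])
    z=np.sin(lean)*ex-np.cos(lean)*EZ; y=ey*(-1 if flip else 1)
    return R.from_matrix(np.c_[np.cross(y,z),y,z]).as_rotvec(), z
def show(tag=""):
    s=manip.state(); print(tag,round(s["clock"],2),s["tool_pos"].round(4),"F",np.round(s["contact_force"],2),"M",np.round(s["moment"],2),"w",round(s["gripper_width"],4),round(s["grasp_force"],1)); return s
E
python3 - <<'E'
from h import *
g=np.array([.4586,-.281,.056])
for fl in(0,1):
    o,z=orient(np.radians(6),fl); o2,_=orient(YB,fl)
    print(fl,inverse_kinematics(g,o),inverse_kinematics(g-z*.1,o),inverse_kinematics(SEAT-.035*EX+.056*EZ,o2), inverse_kinematics(SEAT-.17*EX+.12*EZ,o2))
E
```

```text
0 None None None None
1 [-0.91864695  0.11082124  2.3797927   1.17025673  0.60757284 -0.43623716] [-1.0617742  -0.11752037  2.40283834  0.91380333  0.79638016 -0.23904071] [-0.21939782  0.08489703  2.35284581  1.25628976  0.27896019 -0.02836728] [-0.41881729 -0.32277141  2.54398008  0.84177183  0.51453414  0.26880333]
```

Run:
```python
from h import *
g=np.array([.4586,-.281,.056]); o,z=orient(np.radians(6),1)
manip.set_gripper(.06,force=50)
manip.move_pose(g-z*.09,o); show("pre")
manip.move_linear(g,rate=.1); show("at")
manip.set_gripper(0,force=50); s=show("grip")
manip.move_linear(s["tool_pos"]+[0,0,.06],rate=.08); show("lift")
o2,_=orient(YB,1)
p=SEAT-.185*EX+(.056+.035)*EZ
q=p.copy(); q[2]=.20
try: manip.move_linear(p,rate=.12,rot=o2)
except manip.IKError as e: print("IK",e)
manip.dwell(.3); show("front")
for n in("top","side","wrist"):
    st=manip.state(); c=cams.capture(n); np.savez(f"{n}1.npz",tp=st["tool_pos"],tr=st["tcp_rot"],**c); 
    im=c["image"]
    if n=="side": im=cv2.resize(im[190:340,190:390],None,fx=4,fy=4,interpolation=cv2.INTER_CUBIC)
    cv2.imwrite(f"pics/{n}1.png",im)
```

```text
pre 2.27 [ 0.4041 -0.2882  0.128 ] F [0.46 0.12 0.09] M [-0.06  0.27  0.01] w 0.0597 0.0
at 3.32 [ 0.4586 -0.2812  0.0562] F [-0.24 -0.58  0.09] M [-0.03  0.21 -0.  ] w 0.0601 0.0
grip 4.01 [ 0.4586 -0.281   0.0561] F [-3.   -0.03  2.88] M [0.12 0.31 0.1 ] w 0.0197 50.0
lift 4.91 [ 0.4582 -0.2805  0.1154] F [-0.45  1.19 -2.53] M [-0.05  0.52  0.04] w 0.0194 50.0
IK the arm cannot follow that straight line within its joint ranges
front 5.21 [ 0.4584 -0.2808  0.1156] F [ 0.13  0.79 -1.38] M [-0.07  0.54  0.01] w 0.0195 50.0
```

View pics/wrist1.png

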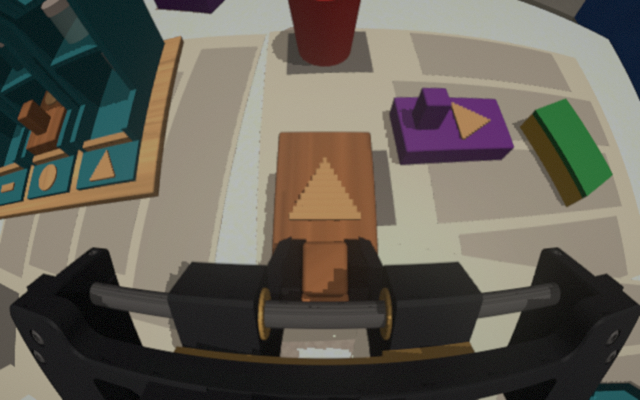

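View pics/side1.png

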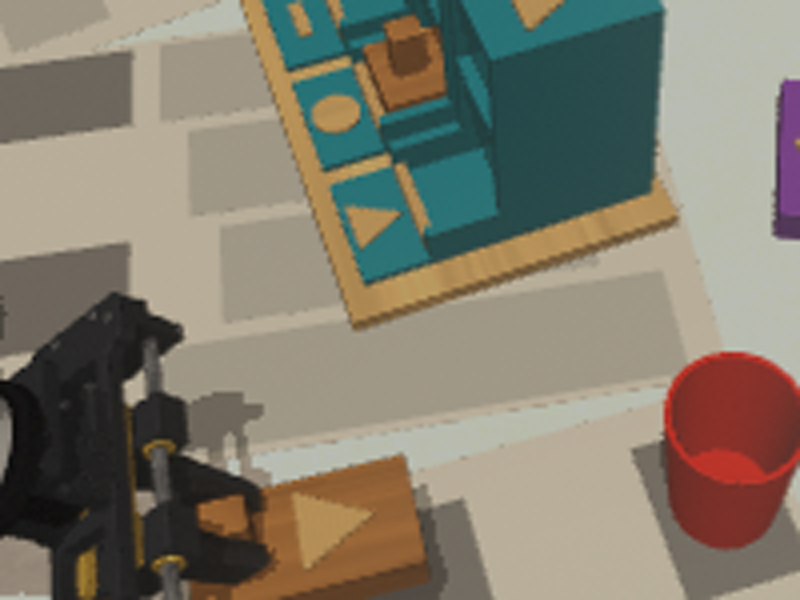

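The block is held level by its handle (side view; in the wrist view it is centred at about (325,190)). The straight line ran out of joint range, so I'll use a joint move to a point in front of the bay, with the nose over the apron.

Run:
```python
from h import *
o2,_=orient(YB,1)
for a in(.185,.17,.16,.15,.14,.13):
    for h in (.02,.045): print(a,h,inverse_kinematics(SEAT-(a+.035)*EX+(.056+h)*EZ,o2))
p=SEAT-(.15+.035)*EX+(.056+.045)*EZ
manip.move_pose(p,o2); manip.dwell(.3); s=show("front")
d=s["tool_pos"]-SEAT; print(d@EX,d@EY,d[2], R.from_rotvec(s["tcp_rot"]).as_matrix().round(3).tolist())
for n in("top","side","wrist"):
    st=manip.state(); c=cams.capture(n); np.savez(f"{n}2.npz",tp=st["tool_pos"],tr=st["tcp_rot"],**c)
    cv2.imwrite(f"pics/{n}2.png",c["image"])
    if n=="wrist": print(c["intrinsics"].tolist(),c["T_tool_cam"].tolist())
im=np.load("top2.npz")["image"][150:300,260:400]; cv2.imwrite("pics/top2c.png",cv2.resize(im,None,fx=4,fy=4,interpolation=cv2.INTER_CUBIC))
im=np.load("wrist2.npz")["image"]; cv2.imwrite("pics/wrist2c.png",cv2.resize(im[0:300,170:490],None,fx=2,fy=2,interpolation=cv2.INTER_CUBIC))
```

```text
0.185 0.02 None
0.185 0.045 None
0.17 0.02 None
0.17 0.045 None
0.16 0.02 None
0.16 0.045 None
0.15 0.02 None
0.15 0.045 None
0.14 0.02 None
0.14 0.045 [-0.42934245 -0.29217051  2.56730507  0.92082444  0.48652746  0.17120282]
0.13 0.02 [-0.40859133 -0.20795926  2.56920201  1.06502485  0.42659397  0.02639074]
0.13 0.045 [-0.40859133 -0.26907199  2.55183853  0.92775153  0.46934914  0.17860221]Traceback (most recent call last):
  File "<stdin>", line 6, in <module>
cell.IKError: the arm cannot take that pose within its joint ranges
```

Run:
```python
from h import *
o2,_=orient(YB,1)
for a,h in((.11,.013),(.11,.04)): print(a,h,inverse_kinematics(SEAT-(a+.035)*EX+(.056+h)*EZ,o2))
p=SEAT-(.125+.035)*EX+(.056+.05)*EZ
manip.move_pose(p,o2); manip.dwell(.3); s=show("front")
d=s["tool_pos"]-SEAT; print(d@EX,d@EY,d[2], R.from_rotvec(s["tcp_rot"]).as_matrix().round(3).tolist())
for n in("top","side","wrist"):
    st=manip.state(); c=cams.capture(n); np.savez(f"{n}2.npz",tp=st["tool_pos"],tr=st["tcp_rot"],**c)
    cv2.imwrite(f"pics/{n}2.png",c["image"])
    if n=="wrist": print(c["intrinsics"].tolist(),c["T_tool_cam"].tolist())
im=np.load("wrist2.npz")["image"]; cv2.imwrite("pics/wrist2c.png",cv2.resize(im[0:300,170:490],None,fx=2,fy=2,interpolation=cv2.INTER_CUBIC))
```

```text
0.11 0.013 [-0.3704677  -0.1475929   2.54072793  1.13045556  0.38856989 -0.01489148]
0.11 0.04 [-0.3704677  -0.21287398  2.52372682  0.96577266  0.42980273  0.16449615]
front 6.58 [ 0.4758 -0.0498  0.126 ] F [ 0.37  0.93 -3.46] M [-0.1   0.54 -0.01] w 0.0197 50.0
-0.1600188522960927 -0.0010833113844201923 0.10597647785076758 [[0.769, 0.216, 0.601], [0.17, -0.976, 0.133], [0.615, -0.0, -0.788]]
[[309.70691628693146, 0.0, 324.65056382556367], [0.0, 309.70691628693146, 196.33948172953754], [0.0, 0.0, 1.0]] [[-0.0003864991228677747, -0.9526367273555424, -0.3041103686357102, 0.07800626069390093], [0.9999999212585896, -0.0003408212532984756, -0.00020328227990500835, -0.0006306939218218566], [9.000688887876343e-05, -0.3041104232580545, 0.9526367840706995, -0.12823195808130117], [0.0, 0.0, 0.0, 1.0]]
```

View pics/wrist2c.png

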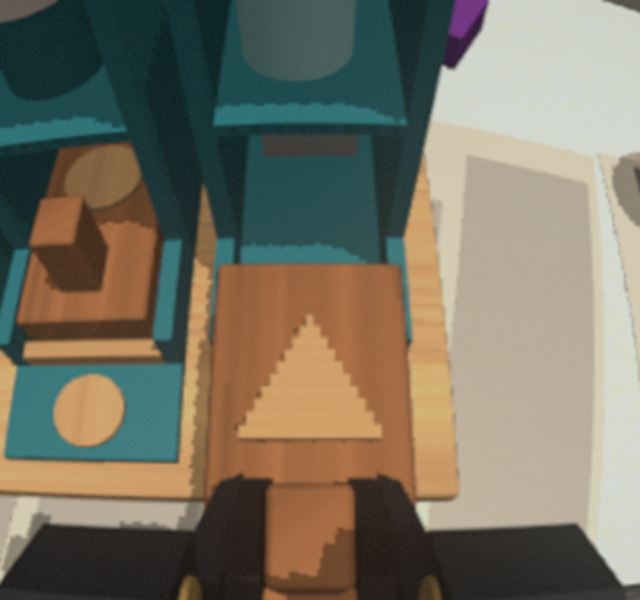

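The wrist view shows the block just over the sill: nose edge at crop (218,265) to (400,265). The bay's cheek tops run from x=218–235 to 387–405 at row 240, and the roof edge is above them. I'll convert these into lateral offsets.

```bash
cat >> h.py <<'E'
def wworld(c,px,z):
    px=np.atleast_2d(px).astype(float); K=c["intrinsics"]; d=px-[K[0,2],K[1,2]]; r=np.hypot(*d.T); th=r/K[0,0]
    ray=np.c_[d/r[:,None]*np.sin(th)[:,None],np.cos(th)]; T=c["T_tool_cam"]; Rt=R.from_rotvec(c["tr"]).as_matrix()
    ray=ray@(Rt@T[:3,:3]).T; o=c["tp"]+Rt@T[:3,3]; z=np.broadcast_to(z,len(px)); return o+ray*((z-o[2])/ray[:,2])[:,None]
def bay(P): d=P-SEAT; return np.c_[d@EX,d@EY,d[:,2]]*1000
E
python3 - <<'E'
from h import *
c=np.load("wrist2.npz"); f=lambda p:(np.array(p,float)+.5)/2-.5+[170,0]
pts={"cheek out/in L, in/out R":([(218,240),(235,240),(387,240),(405,240)],.046),
"cheek lower outer R (410,335)":([(410,335)],.046),
"nose":([(218,265),(400,265)],.0995),
"roof front top edge (bay, z?)":([(215,122),(405,122)],.02+.092+.008),
"roof lower":([(215,135),(405,135)],.112),
"disc cheek":([(22,250),(37,250),(165,240),(180,240)],.046),
"tri label":([(309,315),(238,438),(382,438)],.1025),
"sill disc":([(22,342),(162,342),(22,358),(162,357)],.030),
"apron disc front":([(6,457),(178,461)],.020),}
for k,(p,z) in pts.items(): print(k,bay(wworld(c,f(p),z)).round(1).tolist())
E
```

```text
cheek out/in L, in/out R [[-19.8, 40.9, 26.0], [-20.0, 33.2, 26.0], [-20.1, -34.6, 26.0], [-19.9, -42.8, 26.0]]
cheek lower outer R (410,335) [[-67.4, -41.5, 26.0]]
nose [[-66.9, 30.6, 79.5], [-67.0, -30.3, 79.5]]
roof front top edge (bay, z?) [[-19.5, 32.8, 100.0], [-19.6, -33.4, 100.0]]
roof lower [[-18.2, 33.9, 92.0], [-18.4, -34.5, 92.0]]
disc cheek [[-19.6, 137.6, 26.0], [-20.3, 129.2, 26.0], [-18.8, 65.4, 26.0], [-19.2, 58.4, 26.0]]
tri label [[-87.7, 0.1, 82.5], [-127.7, 20.8, 82.5], [-127.7, -21.0, 82.5]]
sill disc [[-61.1, 135.6, 10.0], [-62.7, 65.6, 10.0], [-69.3, 134.0, 10.0], [-69.9, 64.9, 10.0]]
apron disc front [[-114.4, 139.9, 0.0], [-114.3, 56.6, 0.0]]
```

The wrist view fixes the bay at 1.2 mm nearer than I assumed and 0.7 mm to the -y side. The block sits centred and aligned, 2 mm back in the grip. Next I go in over the sill and feel for the spring.

```bash
cat >> h.py <<'E'
OFF=np.array([-.0012,-.0008])
def tgt(x,h,y=0): # block origin relative to the seat
    return SEAT+(OFF[0]+x-.033)*EX+(OFF[1]+y)*EY+(.056+h)*EZ
def rep(tag):
    s=manip.state(); d=s["tool_pos"]-SEAT; F=s["contact_force"]
    print(tag,round(s["clock"],1),"blk x %.1f y %.1f h %.1f"%((d@EX-OFF[0]+.033)*1e3,(d@EY-OFF[1])*1e3,(d[2]-.056)*1e3),"F %.1f %.1f %.1f"%(F@EX,F@EY,F[2]),"M",np.round(s["moment"],2),round(s["gripper_width"],4)); return F@EX
E
python3 - <<'E'
from h import *
manip.move_linear(tgt(-.108,.045),rate=.06); rep("a")
manip.move_linear(tgt(-.105,.014),rate=.05); manip.dwell(.2); f0=rep("down")
for x in (-.08,-.055,-.03,-.014): 
    manip.move_linear(tgt(x,.014),rate=.04); f=rep("in")
    if abs(f-f0)>10: break
else:
  for x in np.arange(-.012,.009,.0015):
    manip.move_linear(tgt(x,.014),rate=.02); manip.dwell(.1); f=rep("push %.1f"%(x*1e3))
    if f-f0<-9: break
for n in("wrist",):
    st=manip.state(); c=cams.capture(n); np.savez(f"{n}3.npz",tp=st["tool_pos"],tr=st["tcp_rot"],**c)
    cv2.imwrite("pics/wrist3.png",cv2.resize(c["image"][0:300,170:490],None,fx=2,fy=2,interpolation=cv2.INTER_CUBIC))
E
```

```text
a 7.2 blk x -107.9 y 0.3 h 44.7 F 0.5 -0.1 -1.9 M [-0.14  0.54 -0.03] 0.0198
down 8.2 blk x -104.7 y -0.2 h 14.5 F -0.4 0.1 -2.8 M [-0.09  0.46 -0.  ] 0.0197
in 8.9 blk x -80.1 y 0.2 h 13.7 F -1.1 0.2 -2.8 M [-0.09  0.53  0.01] 0.0197
in 9.7 blk x -55.1 y 0.2 h 13.8 F -0.8 -0.3 -1.9 M [-0.13  0.49 -0.02] 0.0195
in 10.5 blk x -30.1 y 0.2 h 13.8 F -0.0 -0.5 -2.3 M [-0.09  0.53 -0.01] 0.0196
in 11.0 blk x -13.8 y 0.1 h 14.0 F -0.0 0.3 -2.3 M [-0.1   0.56 -0.04] 0.0199
push -12.0 11.4 blk x -12.1 y 0.0 h 13.9 F -0.7 0.2 -2.5 M [-0.07  0.5  -0.  ] 0.0195
push -10.5 11.7 blk x -10.5 y -0.0 h 14.0 F -0.3 0.2 -1.5 M [-0.08  0.53 -0.02] 0.0198
push -9.0 12.1 blk x -9.1 y 0.1 h 13.9 F -1.1 -0.2 -2.0 M [-0.15  0.72  0.02] 0.0196
push -7.5 12.4 blk x -7.7 y 0.1 h 13.8 F -3.5 -0.1 -1.0 M [-0.09  0.87 -0.02] 0.0191
push -6.0 12.8 blk x -6.1 y 0.1 h 13.8 F -3.8 0.1 -1.4 M [-0.16  0.95  0.04] 0.0197
push -4.5 13.1 blk x -4.6 y 0.1 h 13.9 F -4.2 1.0 -1.9 M [-0.2   0.99  0.01] 0.0195
push -3.0 13.5 blk x -3.1 y 0.1 h 13.9 F -4.0 -0.2 -0.7 M [-0.14  0.97  0.01] 0.0197
push -1.5 13.8 blk x -1.6 y 0.0 h 13.9 F -4.9 1.0 -1.2 M [-0.16  1.06  0.07] 0.0195
push -0.0 14.2 blk x -0.2 y 0.1 h 13.9 F -5.0 0.5 -0.5 M [-0.16  1.04  0.05] 0.0195
push 1.5 14.5 blk x 1.3 y 0.1 h 13.9 F -5.4 0.7 -1.4 M [-0.11  1.1   0.04] 0.0197
push 3.0 14.9 blk x 2.8 y 0.1 h 13.9 F -5.8 1.2 -0.7 M [-0.16  1.12  0.02] 0.0195
push 4.5 15.2 blk x 4.0 y 0.1 h 13.8 F -8.6 0.5 1.7 M [-0.14  1.2   0.04] 0.0198
push 6.0 15.6 blk x 4.2 y 0.2 h 12.9 F -15.6 -1.4 5.1 M [-0.43  1.8  -0.01] 0.0198
```

View pics/wrist3.png

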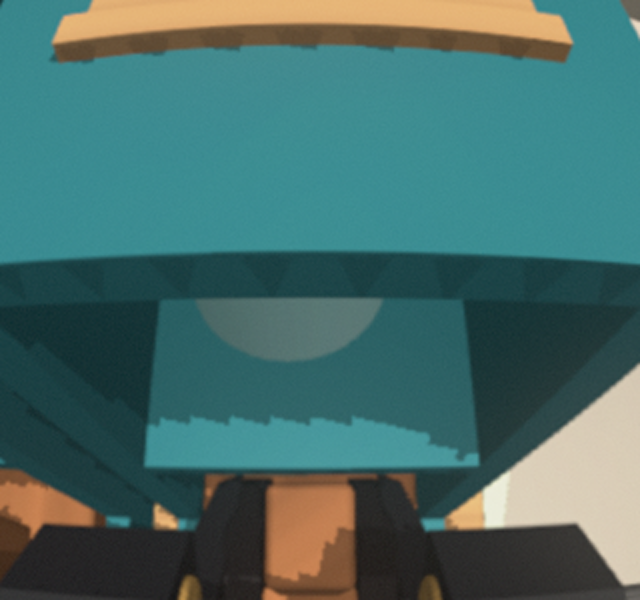

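I felt the stop at about 4.1 mm, and the wrist view shows the block centred under the roof edge. Now ease off to about 2.6 mm and lower.

Run:
```python
from h import *
manip.move_linear(tgt(.0027,.014),rate=.02); manip.dwell(.2); rep("ease"); z0=manip.state()["contact_force"][2]
for h in (.011,.009,.007,.005,.003,.0015,0,-.0015,-.003):
    manip.move_linear(tgt(.0027,h),rate=.02); manip.dwell(.15); rep("h %.1f"%(h*1e3))
    if manip.state()["contact_force"][2]-z0>8: break
```

```text
ease 16.2 blk x 2.0 y 0.2 h 13.3 F -6.2 -0.4 -1.7 M [-0.26  1.35  0.02] 0.0197
h 11.0 16.6 blk x 2.5 y -0.1 h 11.0 F -5.5 0.0 -0.7 M [-0.26  1.09  0.03] 0.0194
h 9.0 17.0 blk x 2.7 y -0.2 h 9.2 F -6.2 0.3 0.5 M [-0.2   1.01  0.07] 0.0195
h 7.0 17.4 blk x 2.8 y -0.3 h 7.3 F -6.9 -0.2 -0.1 M [-0.2   1.01  0.04] 0.0196
h 5.0 17.8 blk x 2.9 y -0.4 h 5.3 F -5.7 -0.9 1.6 M [-0.24  0.99  0.06] 0.0199
h 3.0 18.2 blk x 2.9 y -0.5 h 3.4 F -6.5 0.0 0.2 M [-0.22  1.   -0.01] 0.0198
h 1.5 18.6 blk x 2.9 y -0.6 h 1.9 F -6.3 0.2 1.5 M [-0.19  0.92 -0.02] 0.0195
h 0.0 19.0 blk x 2.9 y -0.6 h 0.4 F -6.3 0.2 0.9 M [-0.19  0.96 -0.05] 0.0197
h -1.5 19.4 blk x 3.8 y -0.7 h 0.1 F -8.3 1.6 4.7 M [-0.07  0.81  0.06] 0.02
h -3.0 19.8 blk x 3.9 y -0.7 h 0.1 F -21.3 2.5 21.2 M [0.12 1.04 0.19] 0.0193
```

The block is on the floor (h about 0). I'll ease back towards the sill, which also checks that it is behind it, then release.

Run:
```python
from h import *
manip.move_linear(tgt(.0027,-.0008),rate=.02); manip.dwell(.15); rep("relax")
for x in (.001,-.0005,-.002,-.0035):
    manip.move_linear(tgt(x,-.0005),rate=.02); manip.dwell(.15); f=rep("back %.1f"%(x*1e3))
    if f>3: break
manip.set_gripper(.027); manip.dwell(.2); s=show("open")
_,z=orient(YB,1)
p=s["tool_pos"]-z*.05
manip.move_linear(p,rate=.05); show()
try: manip.move_linear(p-z*.05,rate=.08)
except manip.IKError as e: print(e)
manip.dwell(.3); show("away")
for n in("wrist","top","side"):
    st=manip.state(); c=cams.capture(n); np.savez(f"{n}4.npz",tp=st["tool_pos"],tr=st["tcp_rot"],**c)
t=np.load("wrist4.npz")["image"]; cv2.imwrite("pics/wrist4.png",cv2.resize(t[0:300,120:520],None,fx=2,fy=2,interpolation=cv2.INTER_CUBIC))
```

```text
relax 20.2 blk x 3.1 y -0.7 h 0.1 F -7.9 0.2 4.2 M [-0.13  0.93  0.06] 0.0197
back 1.0 20.6 blk x 1.3 y -0.6 h 0.1 F -6.7 -0.0 3.1 M [-0.15  0.93  0.08] 0.0195
back -0.5 21.0 blk x -0.1 y -0.6 h 0.2 F -6.7 0.4 1.3 M [-0.18  0.9   0.01] 0.0193
back -2.0 21.4 blk x -1.3 y -0.5 h 0.2 F -2.4 -1.6 1.0 M [-0.18  0.47 -0.11] 0.0195
back -3.5 21.8 blk x -2.0 y -0.6 h 0.7 F 6.4 -1.4 -3.6 M [-0.07 -0.46 -0.1 ] 0.0199
open 22.34 [ 0.595  -0.0228  0.0754] F [0.55 0.01 0.55] M [-0.04  0.29 -0.04] w 0.0273 0.0
 23.49 [ 0.5649 -0.0295  0.1146] F [-0.49  0.63  0.63] M [-0.09  0.25 -0.  ] w 0.0269 0.0
away 24.57 [ 0.5348 -0.0361  0.1537] F [-0.22  0.89  0.48] M [-0.08  0.25  0.01] w 0.0271 0.0
```

View pics/wrist4.png

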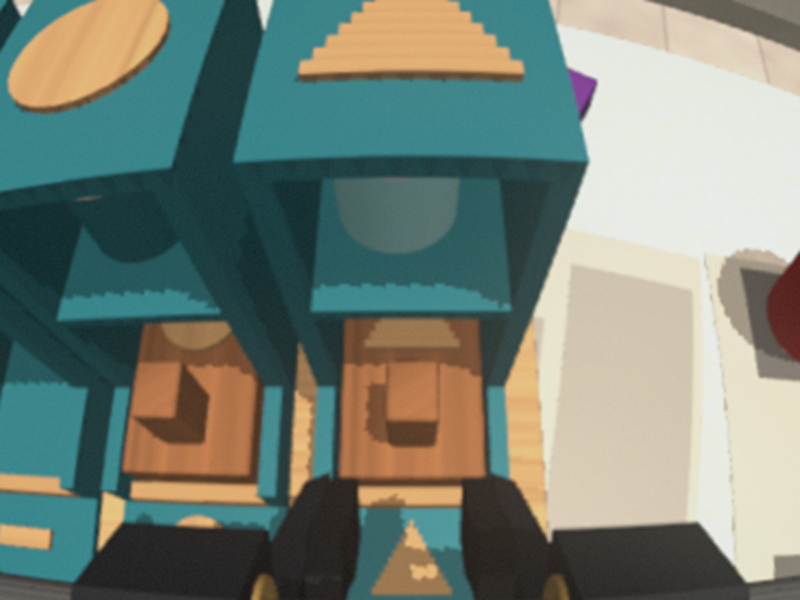

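The wrist view shows the block flat behind the sill: front edge at about (410,478), sill at (410,495). It sits like the disc block beside it, and the gripper is clear.

Run:
```python
from h import *
c=np.load("wrist4.npz"); f=lambda p:(np.array(p,float)+.5)/2-.5+[120,0]
print(bay(wworld(c,f([(338,478),(486,477)]),.05)).round(1),bay(wworld(c,f([(387,420),(438,420)]),.09)).round(1),bay(wworld(c,f([(345,322),(480,322)]),.05)).round(1))
print(order.close_job())
```

```text
[[-61.3  30.2  30. ]
 [-61.  -31.8  30. ]] [[-48.6   8.4  70. ]
 [-48.6 -10.   70. ]] [[ 11.3  29.8  30. ]
 [ 11.2 -32.   30. ]]
the job is handed in; nothing more can be done
None
```

The triangle block is in the triangle bay, released and flat behind the sill (measured within about 1 mm of its seat), and the job is handed in; no verdict came back.

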